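# Tip a standing battery pack onto its charging plate and slide it home

## Robot

A 7-joint arm with a two-finger parallel gripper is mounted at the origin on a cart in front of the work surface, level with it; the furniture and walls round the work are solid. World frame = base frame: x ahead of the robot, y to its left, z up, the work surface at z = 0. Lengths are in mm, angles in rad, forces in N, time in s.
With the tool pointing down it reaches from about 400 to 850 mm from the base axis. Payload 4.5 kg.
Tool frame: the origin (TCP) lies on the front face of the gripper's body, between the roots of the fingers; the fingertips stand 73 mm ahead of it and the grasp point (between the pads) lies manip.pinch_z ahead of it (manip.pinch_z is the distance from the TCP to the grasp point, in mm); z points along the fingers, y is the line along which they close (so a half turn about z gives the same grasp; the last joint's range is limited). The gripper opens to 85 mm and grips with 20 to 120 N. Pads are 22 mm wide; open, the fingers measure 114 mm over their backs; the gripper's body (76 mm by 85 mm) begins 54 mm behind the grasp point. The pads swing forward as they close: fully open they stand 13 mm farther back than shut.
Start: joints at [1.136, 0.689, -0.195, 1.565, 0.157, 0.902, -0.215], TCP at [282.413, -557.575, 303.917] pointing down, gripper open.
Joint ranges: [-3.01, 3.01], [-0.46, 2.08], [-1.47, 1.51], [0.13, 2.56], [-1, 4.14], [0.04, 2.09], [-2.66, 2.66]. Speed limits (rad/s): [2.57, 2.57, 3.14, 3.14, 3.14, 3.14, 3.14].

## Interface

Orientations are given as a unit quaternion [w, x, y, z].
In Python, from plant import telemetry, viewer, order, manip gives the robot as it stands.
- The arm moves only by the tool step_arm, never from a script. Its argument "deltas" is a list of rows, each a list of 3 entries, a list of its own where there are three numbers: the closure, from 0 (fully open) to 1 (shut), then the shift along the tool's x, y, z in m, then the turn about the tool's z in degrees. A call has 1 to 20 rows; each row is the pose to reach, as a shift and turn from the pose commanded when the call began, along the tool's axes at that moment; what a row does not reach only later rows make up. A row lasts 1/12 s, in which the tool goes at most 41.7 mm and 7.16 degrees, less where a joint would pass 70% of its speed; a pose out of reach is approached as far as the arm can. A call with a gripper value outside its range is refused whole. The fingers move at their own pace and stop on an object; the grip force is fixed at half the most. Time passes only in rows, so rows that repeat a pose let the fingers close. It gives the time, the measured TCP pose, the force, the opening and the grip force at its end, in the units of the state.
- telemetry.get_obs(): the state, without advancing time (a new reading comes with each control period).
- viewer.capture(name): name is "scene" or "top"; returns (picture, depth): 400x640x3 uint8, red, green, blue; 400x640 float32, mm along the optical axis (not along the pixel's ray), 0 where there is no reading.
- viewer.get_calibration(name): a dict with "mtx" (3x3 intrinsics, pixels), "eye" and "orientation" of the camera in the world. Camera axes: x right, y up, looking along -z (the intrinsics and any distortion apply to the point x, -y, -z); pixel columns grow to the right and rows downward; lengths in mm; the calibration is good to about 2 mm. A picture is of the moment at which its call begins. get_calibration takes no time and is no camera call.
- order.hand_in(): hands the job in; it is judged then, once.
The state is a dict: "time_s": time; "joints": joint angles; "qvel": joint speeds; "tau": joint torques, N m; "position": TCP position; "tcp_rot": TCP orientation; "ft_force": force on the tool from outside, world axes, zero at the start; "wrist_torque": the same for the moment, N m; "finger_gap": opening from 0.0 (shut) to 1.0 (fully open); "grasp_force": force on a finger pad.
Only numpy, scipy, OpenCV 4.12 (cv2) and the standard library are available. Lean on these libraries where they do the work, as an engineer would, in place of code of your own. Each camera call takes 0.05 s, during which the arm holds its last target. There are 200 camera calls.

## Task

The bulky grey battery pack with the black top stands on end in front of the low aluminium charging plate: push it along the bench until its foot is square against the plate's front edge, then push high on its near face so that it tips over that edge and lies on its side on the plate, black end towards the upright back stop. Then slide it straight on, fully home against the stop, so that the stop's brass pin is pushed in and stays so once you let go. Do not lift the pack, never press on it with more than 25 N, and leave the other things on the bench where they are.

Things in the scene. Friction and masses are not known exactly. Their poses are not given: they have to be found in the camera images.
- pack: loose battery pack, a box, grey with black top end: 88 mm deep (own x), 100 wide (y), 125 tall (z); too bulky to grip. Origin: middle of its grey foot, z towards the black end. At the start z is up and x points roughly to the plate; the near face is on its -x side. Once tipped onto the plate its x points down, its z to the back stop, and its grey foot faces back the way it came.
- pack_center (a point): centre of the pack, 62.5 mm from its foot. It weighs 0.5 to 0.9 kg, evenly spread; hard slippery plastic, friction about 0.3: pushed high, it slides rather than tips unless an edge holds its foot
- dock: fixed charging plate, aluminium, 10 mm thick, 215 mm long (own x), 130 wide (y), two thin black strips in its top. Origin: middle of its front edge, on the bench; x runs along the plate to the back stop, z up. A pack standing flush against the 10 mm high front edge has its origin 44 mm before it; freshly tipped, its foot overhangs the edge by about 10 mm
- pin (a joint): brass pin, 14 mm across, in the face of the grey upright back stop (fixed, 96 mm wide, 82 high), 54 mm above the bench. 0 = out (8 mm proud), 0.008 m = flush, pack against the rigid face; spring under 0.8 N, too weak to push the pack back. The stop's face stands 150 to 174 mm behind the plate's front edge: not measured, slide until it is felt
- jar: paste jar with a blue lid, 47 mm across, 36 mm high; origin at the middle of its underside, z up; not part of the job, must stay where it is
- bottle: white round bottle with a black cap, 48 mm across, 100 mm high; origin at the middle of its underside, z up; not part of the job, must stay where it is
- tape: roll of beige tape lying flat, 67 mm across, 18 mm high; origin at the middle of its underside, z up; not part of the job, must stay where it is
- timer: white bench timer with three buttons, 58 x 62 x 21 mm; origin at the middle of its underside, z up; not part of the job, must stay where it is
- ring: plain metal ring lying flat, 41 mm across, 16 mm high; origin at the middle of its underside, z up; not part of the job, must stay where it is
Things that resemble listed ones, but are neither listed nor needed, are in the scene too. What is shaped like the pack but pink is not meant.

How it is judged (in metres and radians):
On the way, in this order (a step that is already met when the one before it is completed fails the run):
1. the pack stands upright, square against the plate's front edge (within 5 mm and 0.08 rad) (x of pack in the frame of dock above -0.049 m and angle between pack's own z axis and vertical below 0.1 rad and angle between the x axis of pack and the x axis of dock, either way round below 0.08 rad), for 0.1 s.
2. the pack lies on its side on the plate (angle between pack's own x axis and vertical above 3.05 rad and height (world z) of pack_center between 0.049 and 0.06 m), for 0.2 s.
At the end, for the whole second after the job is handed in: The pack lies flat on its side on the plate, its former far face down and its black end to the stop, square to the plate within 0.06 rad and within 30 mm of its middle line, so far home that the brass pin is pressed in by more than 5.5 of its 8 mm (gap to the stop under 2.5 mm), at rest (all of step 2 and value of joint pin above 0.0055 m and angle between the z axis of pack and the x axis of dock, either way round below 0.06 rad and x of pack_center in the frame of dock above 0.075 m and y of pack_center in the frame of dock between -0.03 and 0.03 m and linear speed of pack below 0.01 m/s); the robot touches nothing.
It fails at once if the robot presses on the pack with more than 25 N (contact force between any of the fingers, the arm and pack above 25 N).
It fails at once if the pack is lifted (its centre more than 105 mm above the bench; tipping over the edge takes it to about 87 mm) (height (world z) of pack_center above 0.105 m).
It fails at once if a bystander is moved by more than 20 mm (distance of any of jar, bottle, tape, timer, ring from where it was at the start of the episode above 0.02 m).
It also fails if it takes over 58 s, if anything falls off the work surface, if the arm or the gripper's body presses on something with over 40 N, if the wrist force passes 120 N, or if a joint passes its speed limit or range.

## Working session

There is one attempt and no reset: what is moved stays moved. The work goes in short steps, Python scripts to look and compute and a tool call to move; the robot and the scene stay as the last step left them, time stands still between calls to the robot, and variables do not carry over. Pictures are saved under pics/ and viewed, at most 10 in all, crops included, and the job is handed in when it is done.

Besides the shell and the picture viewer there is one more tool, called after ">>>" as a command line: name --argument value ..., lists and objects as JSON in quotes. step_arm: Moves the arm, as the interface text tells. Its arguments: {"type":"object","properties":{"deltas":{"type":"array","items":{"type":"array"}}},"required":["deltas"]}

```bash
mkdir -p pics; ls; cat > h.py <<'E'
import numpy as np, cv2
from scipy.spatial.transform import Rotation as R
from plant import telemetry, viewer, order, manip
def cap(n,f):
    p,d=viewer.capture(n); cv2.imwrite(f'pics/{f}.png',p[:,:,::-1]); np.savez(f'pics/{f}.npz',p=p,d=d); return p,d
def cal(n):
    c=viewer.get_calibration(n); q=c['orientation']; return np.array(c['mtx']),np.array(c['eye']),R.from_quat([q[1],q[2],q[3],q[0]]).as_matrix(),c
def pts(n,d):
    K,e,M,_=cal(n); v,u=np.mgrid[:d.shape[0],:d.shape[1]]
    P=np.stack([(u-K[0,2])/K[0,0]*d,-(v-K[1,2])/K[1,1]*d,-d],-1); return P@M.T+e
E
python3 - <<'E'
from h import *
cap('scene','s0');cap('top','t0')
for n in('scene','top'): print(cal(n)[3])
o=telemetry.get_obs();print({k:np.round(v,3) for k,v in o.items()},manip.pinch_z)
E
```

```text
pics
{'mtx': array([[506.81509189,   0.        , 317.81827148],
       [  0.        , 506.81509189, 196.75021665],
       [  0.        ,   0.        ,   1.        ]]), 'eye': array([ 47.06871907, 691.14059628, 689.03700706]), 'orientation': array([-0.2373361 , -0.13077727,  0.49763693,  0.82396988])}
{'mtx': array([[434.47664037,   0.        , 324.15336728],
       [  0.        , 434.47664037, 195.48260133],
       [  0.        ,   0.        ,   1.        ]]), 'eye': array([ 492.66192436, -319.22892931, 1508.75830384]), 'orientation': array([-0.6972123 , -0.0376457 ,  0.02597337,  0.71540422])}
{'time_s': np.float64(0.1), 'joints': array([ 1.136,  0.69 , -0.195,  1.566,  0.157,  0.903, -0.215]), 'qvel': array([-0.   , -0.004, -0.   , -0.003,  0.   ,  0.   ,  0.001]), 'tau': array([-3.0000e-03, -5.4059e+01, -1.2710e+00, -1.5898e+01,  1.0000e-02,
        4.0000e-03, -0.0000e+00]), 'position': array([ 282.145, -557.176,  303.173]), 'tcp_rot': array([-0.001,  0.973,  0.232, -0.   ]), 'ft_force': array([-0.086,  0.141,  0.41 ]), 'wrist_torque': array([-0.03 , -0.082,  0.022]), 'grasp_force': np.float64(0.0), 'finger_gap': np.float64(1.003)} 53.900000000000006
```

View pics/s0.png

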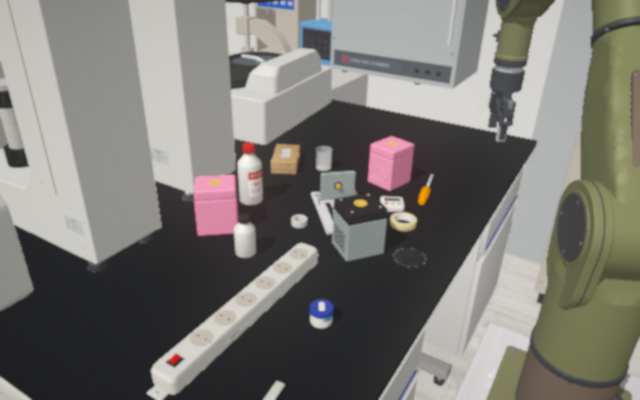

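View pics/t0.png

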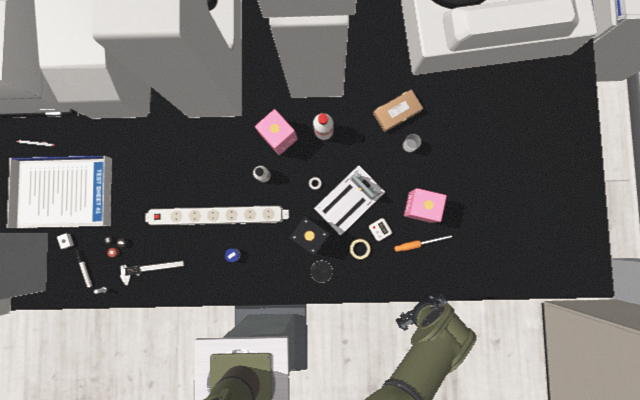

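The scene view shows the grey pack with the black top at (358,225). It could be confused with the pink boxes at (215,205) and (391,162). In the top view the pack is at (309,236), the pink boxes are at (276,132) and (426,205), and the plate runs from about (330,220) to the stop at (370,182). By description I choose the grey one at top (309,236), and I'll check it in a close crop.

```bash
cat > m.py <<'E'
from h import *
def rect(X): 
    (c,s,a)=cv2.minAreaRect(X.astype(np.float32)); return np.round(c,1),np.round(s,1),cv2.boxPoints((c,s,a)).round(1).tolist()
if __name__=='__main__':
    z=np.load('pics/t0.npz');p,d=z['p'],z['d'];W=pts('top',d)
    im=cv2.resize(p[150:290,280:460,::-1],None,fx=4.4,fy=4.2,interpolation=cv2.INTER_CUBIC);cv2.imwrite('pics/c0.png',im)
    v,u=np.mgrid[:400,:640]
    roi=(u>280)&(u<400)&(v>150)&(v<290)
    def zone(lo,hi,nm,extra=True):
        m=roi&(W[...,2]>lo)&(W[...,2]<hi)&extra
        n,l,st,ce=cv2.connectedComponentsWithStats(m.astype(np.uint8))
        for i in range(1,n):
            if st[i,4]>25: print(nm,ce[i].round(),st[i,4],*rect(W[l==i][:,:2]),'z',np.median(W[l==i][:,2]).round(1))
    zone(110,140,'pack');zone(70,90,'stop');zone(5,15,'plate')
    K,e,M,_=cal('top')
    # bright plate mask by ray at z=10
    D=np.stack([(u-K[0,2])/K[0,0],-(v-K[1,2])/K[1,1],-np.ones(u.shape)],-1)@M.T
    print('bench z',np.median(W[260:280,380:420,2]), 'noise',W[260:280,380:420,2].std())
    hs=cv2.cvtColor(p,cv2.COLOR_RGB2HSV)
    m=(p.min(-1)>120)&(u>310)&(u<385)&(v>165)&(v<236)
    n,l,st,ce=cv2.connectedComponentsWithStats(m.astype(np.uint8))
    for i in range(1,n):
        if st[i,4]>25:
            G=e+D*((10-e[2])/D[...,2])[...,None]; print('bright',ce[i].round(),st[i],rect(G[l==i][:,:2]))
E
python3 m.py
```

```text
pack [309. 235.] 865 [ 491.7 -247.7] [99.7 88. ] [[426.6000061035156, -261.20001220703125], [497.0, -314.0], [556.7999877929688, -234.3000030517578], [486.5, -181.5]] z 124.5
stop [367. 189.] 48 [ 641.6 -444.9] [55.9 28.6] [[611.2999877929688, -453.1000061035156], [630.5, -474.29998779296875], [671.7999877929688, -436.70001220703125], [652.5999755859375, -415.6000061035156]] z 88.1
plate [348. 202.] 1766 [ 610.6 -384.9] [143.9 218.7] [[484.3999938964844, -349.79998779296875], [628.2999877929688, -514.5999755859375], [736.7000122070312, -419.8999938964844], [592.9000244140625, -255.1999969482422]] z 9.9
bench z 0.023636053807535973 noise 106.47507505432694
bright [349. 200.] [ 314  166   71   69 1906] (array([ 611.3, -382.4]), array([131.3, 215.3]), [[490.29998779296875, -347.20001220703125], [635.4000244140625, -506.1000061035156], [732.4000244140625, -417.6000061035156], [587.2000122070312, -258.6000061035156]])
bright [316. 183.] [311 177  10  12  70] (array([ 674.3, -267.2]), array([31.3, 38.5]), [[654.7000122070312, -282.3999938964844], [693.2000122070312, -283.29998779296875], [694.0, -252.0], [655.5, -251.10000610351562]])
bright [377. 228.] [369 218  16  18 172] (array([ 516.6, -473.3]), array([51.5, 58.5]), [[486.5, -498.0], [545.0, -500.0], [546.7000122070312, -448.5], [488.29998779296875, -446.5]])
```

View pics/c0.png

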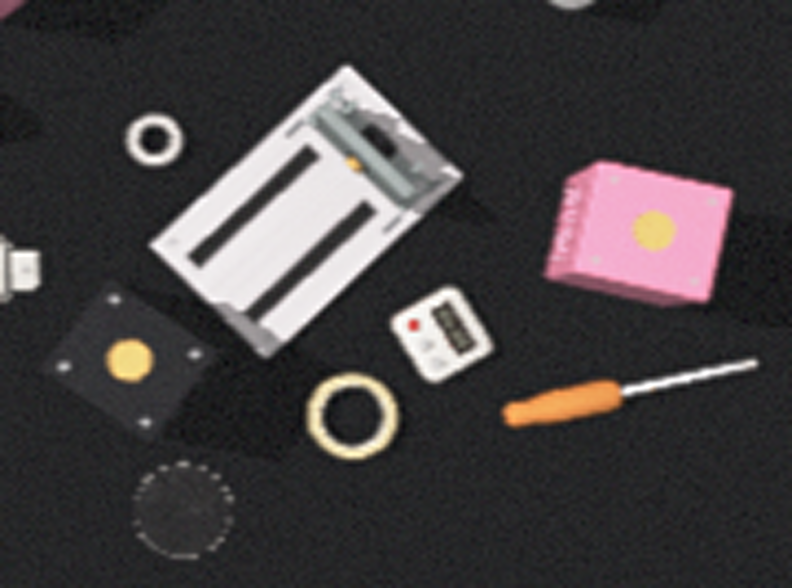

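The crop confirms the grey pack with the black top at (130,360). The plate's front edge runs from (150,245) to (270,355), and the stop with its brass pin is at (355,165). The plate heading is -47.6° and the pack's is -36.9°, with its centre about 72 mm before the edge. I'll use half-open fingers as a two-point squaring pusher and move behind the pack first.

>>> step_arm --deltas '[[0.4,[0.3,-0.265,0],74.4],[0.4,[0.3,-0.265,0],74.4],[0.4,[0.3,-0.265,0],74.4],[0.4,[0.3,-0.265,0],74.4],[0.4,[0.3,-0.265,0],74.4],[0.4,[0.3,-0.265,0],74.4],[0.4,[0.3,-0.265,0],74.4],[0.4,[0.3,-0.265,0],74.4],[0.4,[0.3,-0.265,0],74.4],[0.4,[0.3,-0.265,0],74.4],[0.4,[0.3,-0.265,0],74.4],[0.4,[0.3,-0.265,0],74.4],[0.4,[0.3,-0.265,0],74.4],[0.4,[0.3,-0.265,0],74.4],[0.4,[0.3,-0.265,0],74.4]]'

```text
time_s: 1.35
position: [429.7, -186.9, 303.9]
tcp_rot: [0.0, 0.915, -0.404, -0.0]
ft_force: [-0.2, 0.2, -1.0]
finger_gap: 0.601
grasp_force: 0.0
```

>>> step_arm --deltas '[[0.4,[0,0,0.168],0],[0.4,[0,0,0.168],0],[0.4,[0,0,0.168],0],[0.4,[0,0,0.168],0],[0.4,[0,0,0.168],0],[0.4,[0,0,0.168],0]]'

```text
time_s: 1.85
position: [428.6, -186.1, 134.3]
tcp_rot: [0.0, 0.915, -0.404, -0.003]
ft_force: [0.1, 1.0, 0.4]
finger_gap: 0.601
grasp_force: 0.0
```

```bash
python3 - <<'E'
from h import *
p,d=cap('scene','s1')
cv2.imwrite('pics/c1.png',cv2.resize(p[100:300,240:500,::-1],None,fx=3,fy=3,interpolation=cv2.INTER_CUBIC))
o=telemetry.get_obs();print(o['position'],o['ft_force'])
E
```

```text
[ 430.03992447 -186.54414203  136.56065566] [-0.06619387  0.39256846  0.15255035]
```

View pics/c1.png

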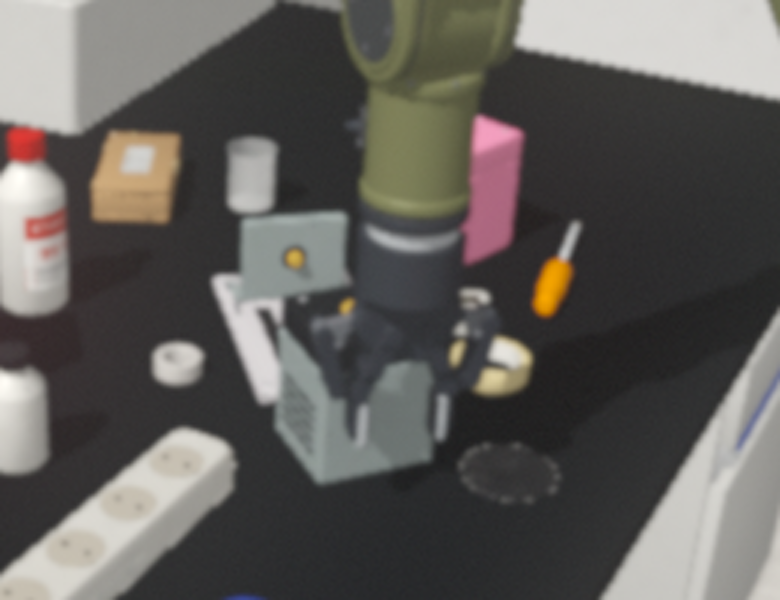

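The crop shows the two fingertips at (362,440) and (440,435), just behind the pack's near face with clear space around them. I'll push slowly now.

>>> step_arm --deltas '[[0.4,[0.008,0,0],0],[0.4,[0.016,0,0],0],[0.4,[0.02,0,0],0],[0.4,[0.022,0,0],0],[0.4,[0.024,0,0],0],[0.4,[0.026,0,0],0],[0.4,[0.028,0,0],0],[0.4,[0.03,0,0],0],[0.4,[0.032,0,0],0],[0.4,[0.034,0,0],0],[0.4,[0.036,0,0],0],[0.4,[0.038,0,0],0],[0.4,[0.04,0,0],0],[0.4,[0.042,0,0],0]]'

```text
time_s: 3.07
position: [458.8, -216.8, 135.8]
tcp_rot: [0.0, 0.915, -0.403, -0.0]
ft_force: [-0.6, 2.0, -1.0]
finger_gap: 0.597
grasp_force: 0.0
```

```bash
cat > q.py <<'E'
from m import *
import sys
n=sys.argv[1];p,d=cap('top',n);W=pts('top',d)
o=np.array([538.7,-302.9]);a=np.array([.674,-.738]);b=np.array([.738,.674])
m=(W[...,2]>110)&(W[...,2]<128)&(np.hypot(*(W[...,:2]-o).transpose(2,0,1))<180)
X=W[m][:,:2]-o;X=np.stack([X@a,X@b],-1)
print('n',len(X),*rect(X));ob=telemetry.get_obs();t=ob['position'][:2]-o
print('tool',t@a,t@b,ob['position'][2],'F',ob['ft_force'][:2]@a,ob['ft_force'],ob['time_s'])
E
python3 q.py t2
```

```text
n 667 [-72.3  -1.2] [115.1  99.7] [[-132.89999389648438, 44.79999923706055], [-126.4000015258789, -54.70000076293945], [-11.600000381469727, -47.20000076293945], [-18.100000381469727, 52.29999923706055]]
tool -116.81935131394296 -0.9426513043658914 135.8698389924135 F -1.6582689816601102 [-0.65145719  1.65201468 -0.0396975 ] 3.1167
```

>>> step_arm --deltas '[[0.4,[0.002,0,0],0],[0.4,[0.004,0,0],0],[0.4,[0.006,0,0],0],[0.4,[0.008,0,0],0],[0.4,[0.01,0,0],0],[0.4,[0.012,0,0],0],[0.4,[0.013,0,0],0]]'

```text
time_s: 3.7
position: [467.3, -226.5, 135.9]
tcp_rot: [0.0, 0.915, -0.403, -0.0]
ft_force: [-0.9, 1.0, 0.1]
finger_gap: 0.6
grasp_force: 0.0
```

```bash
python3 q.py t3
```

```text
n 627 [-59.5  -5.2] [109.8 105.7] [[-115.5, 46.5], [-113.19999694824219, -59.099998474121094], [-3.5, -56.79999923706055], [-5.699999809265137, 48.79999923706055]]
tool -104.29090609510618 -1.1688591041580505 135.89322055921585 F -2.113035782942845 [-2.0012822   1.03546285 -0.61972392] 3.75
```

>>> step_arm --deltas '[[0.4,[0.001,0,0],0],[0.4,[0.002,0,0],0],[0.4,[0.003,0,0],0],[0.4,[0.004,0,0],0],[0.4,[0.005,0,0],0],[0.4,[0.005,0,0],0]]'

```text
time_s: 4.25
position: [470.9, -230.0, 135.9]
tcp_rot: [0.0, 0.915, -0.403, 0.0]
ft_force: [-1.4, 1.7, -0.7]
finger_gap: 0.598
grasp_force: 0.0
```

```bash
python3 q.py t4
```

```text
n 631 [-53.8  -1.7] [100.5 109.4] [[-108.69999694824219, -51.79999923706055], [0.800000011920929, -52.099998474121094], [1.100000023841858, 48.400001525878906], [-108.30000305175781, 48.70000076293945]]
tool -99.53911339071175 -0.9193962428278519 135.85310994734522 F -2.435466886647961 [-1.45003349  1.97580531 -0.96116582] 4.3
```

>>> step_arm --deltas '[[0.4,[0.001,0,0],0],[0.4,[0.002,0,0],0],[0.4,[0.002,0,0],0],[0.4,[0.002,0,0],0]]'

```text
time_s: 4.63
position: [471.7, -230.9, 135.9]
tcp_rot: [-0.0, 0.915, -0.403, -0.001]
ft_force: [-3.3, 2.7, 2.4]
finger_gap: 0.599
grasp_force: 0.0
```

```bash
python3 q.py t5
```

```text
n 600 [-53.8  -1.7] [111.7  99.2] [[-110.5, 46.900001525878906], [-108.69999694824219, -52.29999923706055], [3.0, -50.29999923706055], [1.2000000476837158, 48.900001525878906]]
tool -98.38065814825693 -0.9376002820355472 135.92071216406754 F -4.697489236575315 [-3.81358348  2.88229535  2.87971553] 4.6833
```

The force rose to 4.7 N, so the pack is flush and square against the edge. I'll back off a little and raise the tool.

>>> step_arm --deltas '[[0.4,[-0.012,0,0],0],[0.4,[-0.012,0,0],0],[0.4,[-0.012,0,-0.02],0],[0.4,[-0.012,0,-0.04],0],[0.4,[-0.012,0,-0.04],0],[0.4,[-0.012,0,-0.04],0]]'

```text
time_s: 5.18
position: [465.7, -223.7, 176.9]
tcp_rot: [0.0, 0.915, -0.403, 0.003]
ft_force: [0.7, -0.3, -0.7]
finger_gap: 0.596
grasp_force: 0.0
```

```bash
python3 q.py t6
```

```text
n 711 [-43.9  -1.5] [87.6 99.3] [[-88.5, 47.400001525878906], [-86.80000305175781, -51.900001525878906], [0.800000011920929, -50.400001525878906], [-0.8999999761581421, 48.900001525878906]]
tool -108.42322636435745 -0.6573693084131891 176.13655845257242 F -0.4870782308678116 [-0.93511469 -0.19402313 -0.76935104] 5.2333
```

>>> step_arm --deltas '[[0.4,[0.005,0,0],0],[0.4,[0.008,0,0],0],[0.4,[0.011,0,0],0],[0.4,[0.015,0,0],0],[0.4,[0.019,0,0],0],[0.4,[0.023,0,0],0],[0.4,[0.027,0,0],0],[0.4,[0.031,0,0],0],[0.4,[0.035,0,0],0],[0.4,[0.039,0,0],0],[0.4,[0.042,0,0],0]]'

```text
time_s: 6.15
position: [492.2, -253.2, 175.7]
tcp_rot: [-0.0, 0.915, -0.403, -0.001]
ft_force: [-3.0, 3.5, 4.3]
finger_gap: 0.597
grasp_force: 2.5
```

```bash
python3 - <<'E'
from h import *
p,d=cap('scene','s2')
cv2.imwrite('pics/c2.png',cv2.resize(p[100:300,240:500,::-1],None,fx=3,fy=3,interpolation=cv2.INTER_CUBIC))
E
```

```text
(no output)
```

View pics/c2.png

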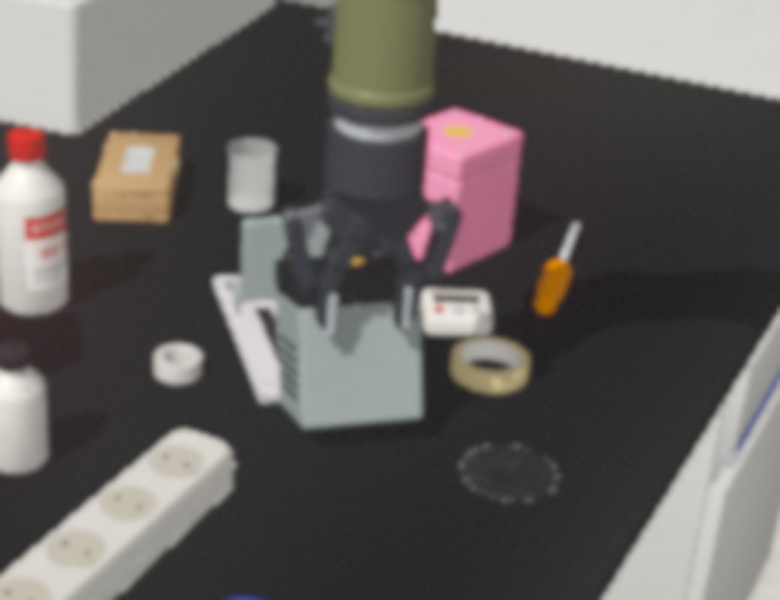

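The pack's near face is leaning away under the fingertips at (330,320) and (408,315). The reading is about 4.6 N horizontally, so I'll keep going.

>>> step_arm --deltas '[[0.4,[0.004,0,0],0],[0.4,[0.008,0,0],0],[0.4,[0.012,0,0],0],[0.4,[0.016,0,0],0],[0.4,[0.02,0,0],0],[0.4,[0.024,0,0],0],[0.4,[0.024,0,0],0]]'

```text
time_s: 6.78
position: [509.8, -272.8, 176.0]
tcp_rot: [0.001, 0.915, -0.403, 0.002]
ft_force: [0.5, -0.8, -0.7]
finger_gap: 0.599
grasp_force: 0.0
```

```bash
cat > r.py <<'E'
from h import *
import sys
p,d=cap('scene',sys.argv[1]);W=pts('scene',d)
o=np.array([538.7,-302.9]);a=np.array([.674,-.738]);b=np.array([.738,.674])
X=(W[...,:2]-o);X=np.stack([X@a,X@b,W[...,2]],-1)
# side (+y) face of the pack: slab near y=+49
m=(abs(X[...,1]-49)<6)&(X[...,2]>15)&(X[...,2]<160)&(X[...,0]>-100)&(X[...,0]<145)
Y=X[m][:,[0,2]].astype(np.float32);r=cv2.minAreaRect(Y);print('side',len(Y),r,cv2.boxPoints(r).round(0).tolist())
ob=telemetry.get_obs();t=ob['position'][:2]-o
print('tool',t@a,t@b,ob['position'][2],'F',ob['ft_force'][:2]@a,ob['ft_force'],ob['time_s'])
E
python3 r.py s3
```

```text
side 484 ((-21.498350143432617, 95.96489715576172), (125.37887573242188, 141.04200744628906), 46.44172668457031) [[-116.0, 99.0], [-14.0, 2.0], [73.0, 93.0], [-29.0, 190.0]]
tool -42.47235941713505 -1.0294854246289324 175.8514258499701 F 0.18256033846698935 [ 0.16806072 -0.09388538  0.28074094] 6.8333
```

No force now, so the pack has probably fallen over. I'll retreat and look.

>>> step_arm --deltas '[[0.4,[-0.03,0,-0.02],0],[0.4,[-0.07,0,-0.02],0],[0.4,[-0.1,0,-0.02],0],[0.4,[-0.1,0,-0.02],0],[0.4,[-0.1,0,-0.02],0]]'

```text
time_s: 7.25
position: [440.2, -196.3, 196.0]
tcp_rot: [-0.0, 0.915, -0.402, -0.001]
ft_force: [1.8, -0.4, 0.4]
finger_gap: 0.603
grasp_force: 0.0
```

```bash
sed -i 's/>110)&(W\[...,2\]<128)/>float(sys.argv[2]))\&(W[...,2]<float(sys.argv[3]))/' q.py; python3 q.py t7 92 105; python3 - <<'E'
import cv2
p=cv2.imread('pics/t7.png');cv2.imwrite('pics/c3.png',cv2.resize(p[140:290,260:440],None,fx=4,fy=4))
E
```

```text
n 1181 [69.  -1.7] [ 99.3 205.6] [[-34.0, -50.900001525878906], [171.60000610351562, -51.70000076293945], [172.0, 47.599998474121094], [-33.599998474121094, 48.400001525878906]]
tool -143.10455471223116 -0.6466813385654966 196.10786075160783 F 0.490586691805218 [ 0.59128424 -0.12474406  0.09983941] 7.3
```

View pics/c3.png

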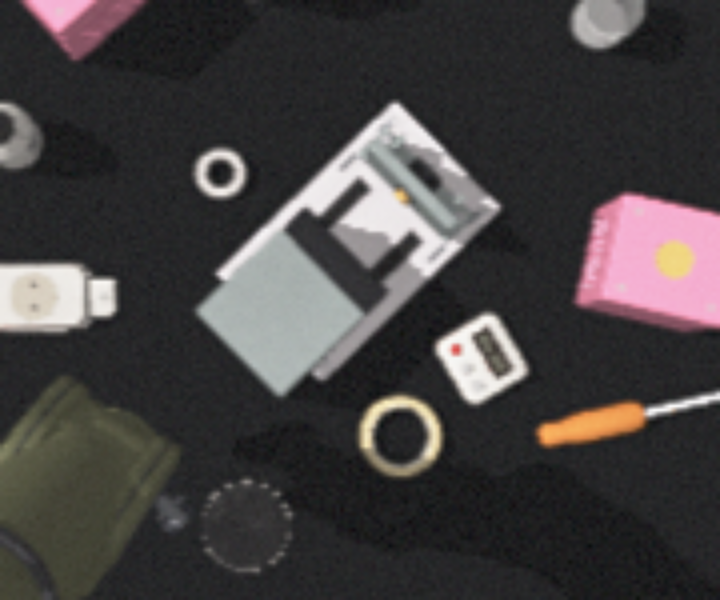

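The pack lies on its side with the black end (335,260) towards the stop at (415,185). Its grey foot overhangs the front edge near (240,350). I'll check that it is flat and how far it overhangs.

```bash
python3 - <<'E'
from m import *
z=np.load('pics/t7.npz');W=pts('top',z['d'])
o=np.array([538.7,-302.9]);a=np.array([.674,-.738]);b=np.array([.738,.674])
X=np.stack([(W[...,:2]-o)@a,(W[...,:2]-o)@b,W[...,2]],-1)
m=(X[...,2]>85)&(X[...,2]<110)&(abs(X[...,1])<60)&(X[...,0]>-60)&(X[...,0]<125)
Y=X[m];print(rect(Y[:,:2]));A=np.c_[Y[:,:2],np.ones(len(Y))];print(np.linalg.lstsq(A,Y[:,2],rcond=None)[0])
E
```

```text
(array([28.5, -1.5]), array([ 99.3, 124.7]), [[-34.0, -50.900001525878906], [90.69999694824219, -51.400001525878906], [91.0999984741211, 47.900001525878906], [-33.599998474121094, 48.400001525878906]])
[-1.08573500e-03 -1.51215892e-03  9.74555128e+01]
```

>>> step_arm --deltas '[[0.4,[0,0,0.04],0],[0.4,[0,0,0.077],0],[0.4,[0.02,0,0.077],0],[0.4,[0.05,0,0.077],0],[0.4,[0.075,0,0.077],0],[0.4,[0.09,0,0.077],0],[0.4,[0.095,0,0.077],0],[0.4,[0.098,0,0.077],0],[0.4,[0.102,0,0.077],0],[0.4,[0.106,0,0.077],0],[0.4,[0.11,0,0.077],0],[0.4,[0.114,0,0.077],0],[0.4,[0.118,0,0.077],0],[0.4,[0.122,0,0.077],0],[0.4,[0.126,0,0.077],0],[0.4,[0.13,0,0.077],0],[0.4,[0.134,0,0.077],0],[0.4,[0.138,0,0.077],0],[0.4,[0.142,0,0.077],0]]'

```text
time_s: 8.88
position: [537.2, -302.5, 118.9]
tcp_rot: [0.0, 0.915, -0.403, -0.0]
ft_force: [-2.1, 2.0, -0.5]
finger_gap: 0.599
grasp_force: 0.0
```

```bash
cat > u.py <<'E'
from m import *
import sys
p,d=cap('top',sys.argv[1]);W=pts('top',d)
o=np.array([538.7,-302.9]);a=np.array([.674,-.738]);b=np.array([.738,.674])
X=np.stack([(W[...,:2]-o)@a,(W[...,:2]-o)@b,W[...,2]],-1)
lo,hi=float(sys.argv[2]),float(sys.argv[3])
m=(abs(X[...,2]-97)<4)&(abs(X[...,1])<60)&(X[...,0]>lo)&(X[...,0]<hi);print(m.sum(),rect(X[m][:,:2]))
s=(X[...,2]>60)&(X[...,2]<92)&(abs(X[...,1])<46)&(X[...,0]>130)&(X[...,0]<210);print('stop x',np.percentile(X[s][:,0],[2,50,98]) if s.any() else 0)
ob=telemetry.get_obs();t=ob['position'][:2]-o
print('tool',t@a,t@b,ob['position'][2],'F',ob['ft_force'][:2]@a,ob['ft_force'],ob['time_s'])
E
python3 u.py t8 -30 150
```

```text
619 (array([76.8, -1.1]), array([ 99.9, 118.1]), [[17.0, -50.20000076293945], [135.10000610351562, -51.900001525878906], [136.5, 48.099998474121094], [18.5, 49.79999923706055]])
stop x [158.69637923 167.29427662 189.28260553]
tool -0.14515880681458762 -0.8614441298394344 119.0500429675867 F 0.03969353108551616 [-0.36783212 -0.38971868 -0.5747187 ] 8.9333
```

>>> step_arm --deltas '[[0.4,[0.004,0,0],0],[0.4,[0.008,0,0],0],[0.4,[0.011,0,0],0],[0.4,[0.013,0,0],0],[0.4,[0.015,0,0],0],[0.4,[0.017,0,0],0],[0.4,[0.018,0,0],0]]'

```text
time_s: 9.52
position: [549.2, -315.5, 118.9]
tcp_rot: [-0.0, 0.915, -0.403, -0.0]
ft_force: [-2.0, 2.2, 0.6]
finger_gap: 0.599
grasp_force: 0.0
```

>>> step_arm --deltas '[[0.4,[0.001,0,0],0],[0.4,[0.002,0,0],0],[0.4,[0.003,0,0],0]]'

```text
time_s: 9.77
position: [551.0, -317.6, 118.9]
tcp_rot: [-0.0, 0.915, -0.403, -0.0]
ft_force: [-1.9, 2.7, 0.4]
finger_gap: 0.606
grasp_force: 0.0
```

>>> step_arm --deltas '[[0.4,[0.001,0,0],0],[0.4,[0.002,0,0],0],[0.4,[0.003,0,0],0]]'

```text
time_s: 10.02
position: [553.2, -319.8, 118.9]
tcp_rot: [-0.0, 0.915, -0.403, -0.0]
ft_force: [-2.3, 3.3, 0.4]
finger_gap: 0.599
grasp_force: 0.0
```

>>> step_arm --deltas '[[0.4,[0.001,0,0],0],[0.4,[0.002,0,0],0],[0.4,[0.003,0,0],0]]'

```text
time_s: 10.27
position: [553.4, -320.3, 118.2]
tcp_rot: [-0.001, 0.915, -0.403, -0.003]
ft_force: [-7.8, 7.8, 2.1]
finger_gap: 0.604
grasp_force: 0.0
```

```bash
python3 u.py t9 10 158
```

```text
571 (array([95.3, -1.4]), array([124.4,  99.7]), [[33.099998474121094, 48.400001525878906], [33.099998474121094, -51.29999923706055], [157.5, -51.29999923706055], [157.5, 48.400001525878906]])
stop x [134.25224585 169.69227068 189.20044205]
tool 22.753485635155148 -0.9291853236239515 118.16455669311749 F -8.343236283256406 [-6.12840012  5.70825827  1.96340992] 10.3167
```

The force jumped to about 11 N and the motion stopped, so the pack is home against the stop. I'll retreat and check.

>>> step_arm --deltas '[[0.4,[-0.01,0,0],0],[0.4,[-0.04,0,0],0],[0.4,[-0.08,0,0],0],[0.4,[-0.12,0,0],0],[0.4,[-0.15,0,-0.03],0],[0.4,[-0.15,0,-0.07],0],[0.4,[-0.15,0,-0.1],0],[0.4,[-0.15,0,-0.1],0],[0.4,[-0.15,0,-0.1],0]]'

```text
time_s: 11.07
position: [456.2, -212.8, 221.1]
tcp_rot: [0.0, 0.915, -0.403, 0.004]
ft_force: [0.1, -0.2, -0.3]
finger_gap: 0.598
grasp_force: 0.0
```

```bash
python3 u.py t10 10 158;python3 - <<'E'
import cv2
from h import *
p=cv2.imread('pics/t10.png')[160:260,290:410];s=cap('scene','s9')[0][:,:,::-1][130:230,290:410]
cv2.imwrite('pics/c4.png',cv2.resize(np.hstack([p,s]),None,fx=3.3,fy=3.3,interpolation=cv2.INTER_CUBIC))
E
```

```text
942 (array([96.1, -1.6]), array([122.5,  99.3]), [[34.29999923706055, 47.5], [35.29999923706055, -51.79999923706055], [157.8000030517578, -50.599998474121094], [156.8000030517578, 48.70000076293945]])
stop x [132.45977448 169.9111924  189.62890272]
tool -123.05767469281666 -0.48553726348147547 219.7673538479196 F 0.013523473004966634 [ 0.04550291  0.02323237 -0.53010633] 11.1167
```

View pics/c4.png

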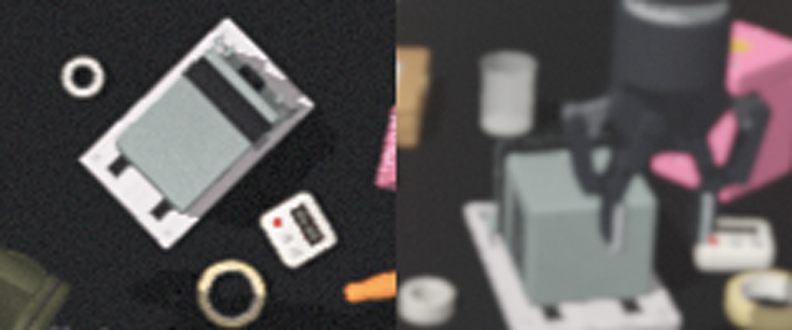

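The pack lies square with its black end against the stop (left panel, 225,95), the plate's front strips are clear, and the bystanders are in place. I'm handing in.

```bash
python3 -c "
from plant import order;print(order.hand_in())"
```

```text
the job is handed in; nothing more can be done
None
```

The job is handed in, though the hand-in call gave no verdict: the pack was squared to the plate edge, tipped onto its side and slid home against the stop; readings on contact stayed near 11 N or less, the tool is clear, and the pin itself was not visible.

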